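# Hook the yellow-handled stencil frame under the lip of the printing base and swing it down

## Robot

A 7-joint arm with a two-finger parallel gripper is mounted at the origin on the work surface. World frame = base frame: x ahead of the robot, y to its left, z up, the work surface at z = 0. Lengths are in mm, angles in rad, forces in N, time in s.
With the tool pointing down it reaches from about 350 to 900 mm from the base axis. Payload 19.9 kg.
Tool frame: the origin (TCP) lies midway between the tips of the shut fingers; the grasp point (between the pads) lies 19 mm behind it (bot.grip_point_offset is the z of the grasp point in the tool frame, in mm); z points along the fingers, y is the line along which they close (so a half turn about z gives the same grasp; the last joint's range is limited). The gripper opens to 94 mm and grips with 3 to 60 N. Pads are 16 mm wide; open, the fingers measure 119 mm over their backs; the gripper's body (75 mm by 177 mm) begins 78 mm behind the grasp point.
Start: joints at [-1.27, 0.417, -0.01, 1.614, 0.005, 1.111, -0.053], TCP at [209.479, 588.827, 205.425] pointing down, gripper open.
Joint ranges: [-2.81, 2.81], [-0.39, 2.02], [-1.27, 1.25], [0.06, 2.57], [-1.19, 4.33], [0.19, 2], [-2.82, 2.82]. Speed limits (rad/s): [1.89, 1.89, 2.39, 2.39, 3.01, 3.01, 3.01].

## Interface

Orientations are given as a rotation vector (axis times angle).
In Python, from workcell import bot gives the robot as it stands.
- The arm moves only by the tool arm_command, never from a script. Its argument "deltas" is a list of rows, each a list of 7 numbers: the shift along the tool's x, y, z in m, then the turn, a rotation vector about the tool's x, y, z in degrees, then the finger opening in m, from 0 to 0.094. A call has 1 to 12 rows; each row is the pose to reach, as a shift and turn from the pose commanded when the call began, along the tool's axes at that moment; what a row does not reach only later rows make up. A row lasts 1/12 s, in which the tool goes at most 41.7 mm and 7.16 degrees, less where a joint would pass 70% of its speed; a pose out of reach is approached as far as the arm can. A call with a gripper value outside its range is refused whole. The fingers move at their own pace and stop on an object; the grip force is fixed at half the most. Time passes only in rows, so rows that repeat a pose let the fingers close. It gives the time, the measured TCP pose, the force, the opening and the grip force at its end, in the units of the state.
- bot.observe(): the state, without advancing time (a new reading comes with each control period).
- bot.capture(name): name is "side" or "top"; returns a dict with "color" (480x640x3 uint8, red, green, blue), "fx", "fy", "cx", "cy" (pixels), "world_from_camera" (4x4, takes a point from camera to world coordinates). Camera axes: x right, y down, z forward; pixel columns grow to the right and rows downward; lengths in mm; the calibration is good to about 2 mm. A picture is of the moment at which its call begins. There is no depth.
- bot.sign_off(): hands the job in; it is judged then, once.
The state is a dict: "clock": time; "joint_pos": joint angles; "qvel": joint speeds; "effort": joint torques, N m; "tcp_pos": TCP position; "ee_rot": TCP orientation; "force": force on the tool from outside, world axes, zero at the start; "torque": the same for the moment, N m; "opening": finger opening in mm; "grip_force": force on a finger pad.
Only numpy, scipy, OpenCV 4.12 (cv2) and the standard library are available. Lean on these libraries where they do the work, as an engineer would, in place of code of your own. Each camera call takes 0.05 s, during which the arm holds its last target. There are 200 camera calls.

## Task

Load the stencil frame with the yellow grip into the grey printing base: hold it tilted with the grip end up, hook its plain edge under the aluminium lip, then swing the grip end down, without letting it drop, until the frame lies flat on the bed between the lip and the red stop, square and centred from side to side, and let go. Leave the frame with the blue grip where it lies.

Things in the scene. Friction and masses are not known exactly. Their poses are not given: they have to be found in the camera images.
- screen_yellow: Frame to load, loose, 0.11-0.22 kg: pale wood, 180 (x) by 130 (y) by 15 mm, rails 25 mm wide round a thin rigid teal stencil plate. Origin: centre of underside, z up. A yellow grip block (18 mm in x, 60 in y) stands on the +x rail at x = +77.5 mm, from z = 15 up to 55 mm; pinch it across 18 mm from above. Starts flat on the table left or right of the base, grip end away from the robot (yaw within 0.4 rad).
- hook_edge (a point): Point on the yellow-grip frame: middle of the lower corner of its plain edge, the one that goes under the lip, at (-90, 0, 0) mm in the frame's axes. At 10 to 15 degrees of tilt, grip end up, this edge passes under the lip (32 mm gap) while the rest clears the stop; level, the frame can be neither slid nor lowered in.
- screen_blue: The other frame, same shape, size, material and axes, but with a blue grip block: not to be moved. It lies flat on the table on the other side of the base.
- base: Grey printing base, fixed; board 256 (x) by 170 (y) mm. Origin: centre of underside; +x points from lip to stop, away from the robot within 0.25 rad. Bed top z = 18 mm. Aluminium wall at -x: inner face x = -100 mm; its lip overhangs the bed to x = -66 mm, z = 50 to 54 mm. Red stop at +x: inner face x = +100 mm, 14 thick, top z = 30 mm. No side guides: centre the frame on y = 0; 20 mm play in x.
Mind the look-alikes: they are no part of the job. What is shaped like the screen_yellow but purple is not meant.

How it is judged (in metres and radians):
On the way:
1. the yellow-grip frame's plain edge is under the lip, low over the bed, while its grip end is still raised (tilt over 3.5 degrees) (x of hook_edge in the frame of base between -0.112 and -0.07 m and z of hook_edge in the frame of base between 0.01 and 0.04 m and y of hook_edge in the frame of base between -0.03 and 0.03 m and angle between screen_yellow's own z axis and vertical between 0.06 and 0.6 rad and z of screen_yellow in the frame of base above 0.023 m), for 0.1 s.
At the end, for the whole second after the job is handed in: The yellow-grip frame lies released and at rest on the bed (5 mm in height, under 3 degrees of tilt), plain edge at least 8 mm under the lip, within 15 mm of the base's centre line and 10 degrees of its direction; the blue-grip frame is within 30 mm of its start (x of hook_edge in the frame of base between -0.105 and -0.074 m and y of screen_yellow in the frame of base between -0.015 and 0.015 m and z of screen_yellow in the frame of base between 0.014 and 0.023 m and angle between screen_yellow's own z axis and vertical below 0.05 rad and angle between the x axis of screen_yellow and the x axis of base, either way round below 0.175 rad and linear speed of screen_yellow below 0.02 m/s and distance of screen_blue from where it was at the start of the episode below 0.03 m); the robot touches nothing.
It fails at once if the blue-grip frame is moved more than 30 mm (distance of screen_blue from where it was at the start of the episode above 0.03 m).
It fails at once if the yellow-grip frame is dropped into the base (it turns faster than 4 rad/s over the bed, as when its grip end falls some 17 mm or more) (angular speed of screen_yellow above 4 rad/s and horizontal distance between screen_yellow and base below 0.06 m and height (world z) of screen_yellow below 0.08 m).
It also fails if it takes over 42 s, if anything falls off the work surface, if the arm or the gripper's body presses on something with over 40 N, if the wrist force passes 120 N, or if a joint passes its speed limit or range.

## Working session

There is one attempt and no reset: what is moved stays moved. The work goes in short steps, Python scripts to look and compute and a tool call to move; the robot and the scene stay as the last step left them, time stands still between calls to the robot, and variables do not carry over. Pictures are saved under pics/ and viewed, at most 10 in all, crops included, and the job is handed in when it is done.

Besides the shell and the picture viewer there is one more tool, called after "Emit:" by a JSON object that holds its "name" and its "arguments", one argument or row to a line. arm_command: Moves the arm, as the interface text tells. Its arguments: {"type":"object","properties":{"deltas":{"type":"array","items":{"type":"array","items":{"type":"number"}}}},"required":["deltas"]}

```bash
mkdir -p pics; ls
python3 - <<'E'
from workcell import bot
import cv2,numpy as np
s=bot.observe();print(s)
for n in("top","side"):
    c=bot.capture(n);cv2.imwrite(f"pics/{n}0.png",c["color"][...,::-1]);print(n,c["fx"],c["fy"],c["cx"],c["cy"],np.round(c["world_from_camera"],4).tolist())
print(bot.grip_point_offset)
E
```

```text
pics
{'clock': 0.0, 'joint_pos': array([-1.27051552,  0.41793049, -0.0103081 ,  1.61416888,  0.00473096,
        1.11068447, -0.05301769]), 'qvel': array([-1.20867739e-03,  5.26966374e-04, -2.43350290e-05,  5.54316613e-04,
       -1.17459283e-04, -5.15018283e-05, -2.81812322e-04]), 'effort': array([ 1.29575885e-03, -8.51280355e+01,  6.39190581e-01, -4.25964797e+01,
       -4.88855189e-02,  1.90149585e-02,  1.16190981e-04]), 'tcp_pos': array([209.37258662, 588.49627937, 204.8546332 ]), 'ee_rot': array([-5.34230393e-01, -3.09574968e+00,  1.83031109e-03]), 'force': array([ 0.08757129, -0.63393091, -0.43623301]), 'torque': array([-0.01974854,  0.00338053, -0.04281229]), 'grip_force': 0.0, 'opening': 94.02447802366468}
top 512.2418459403442 512.2418459403442 315.7064754681343 248.14188198680614 [[-0.0022, -0.9962, 0.0866, 312.3925], [-0.9997, 0.0, -0.0247, 77.0462], [0.0246, -0.0866, -0.9959, 1175.6525], [0.0, 0.0, 0.0, 1.0]]
side 515.4476589183575 515.4476589183575 323.8418617951984 234.54879513306722 [[0.9389, -0.1892, 0.2876, 69.5736], [-0.3435, -0.5691, 0.7471, -857.9217], [0.0223, -0.8002, -0.5993, 807.6931], [0.0, 0.0, 0.0, 1.0]]
-18.8
```

View pics/top0.png

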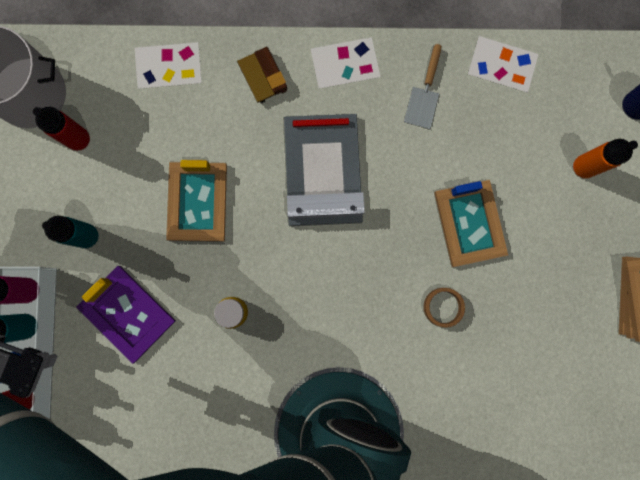

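View pics/side0.png

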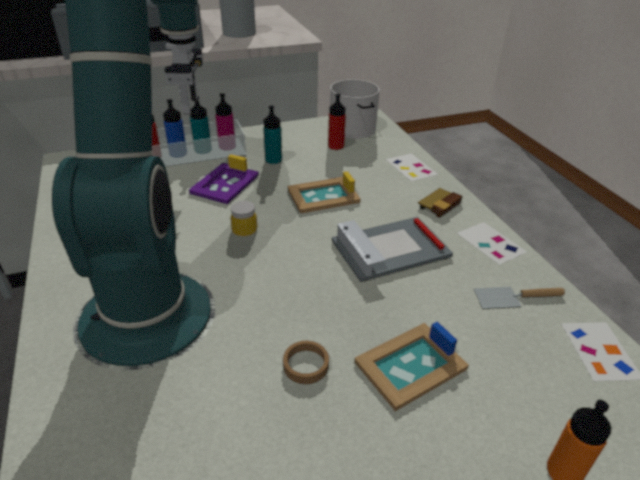

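Top view: yellow frame at about (197,202), grip (195,165); base at about (324,170), stop (321,122), lip at row ~205; blue frame at (472,224); purple decoy at (127,313).

```bash
cat > h.py <<'E'
from workcell import bot
import cv2,numpy as np
from scipy.spatial.transform import Rotation as R
def w(c,u,v,z):
    T=c["world_from_camera"];d=T[:3,:3]@[(u-c["cx"])/c["fx"],(v-c["cy"])/c["fy"],1]
    return T[:3,3]+d*(z-T[2,3])/d[2]
def px(c,p):
    T=c["world_from_camera"];q=T[:3,:3].T@(np.array(p)-T[:3,3]);return np.array([c["cx"]+c["fx"]*q[0]/q[2],c["cy"]+c["fy"]*q[1]/q[2]])
E
python3 - <<'E'
from h import *
i=cv2.imread("pics/top0.png")[105:255,155:375]
cv2.imwrite("pics/crop0.png",cv2.resize(i,(792,540),interpolation=cv2.INTER_CUBIC))
E
```

```text
(no output)
```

View pics/crop0.png

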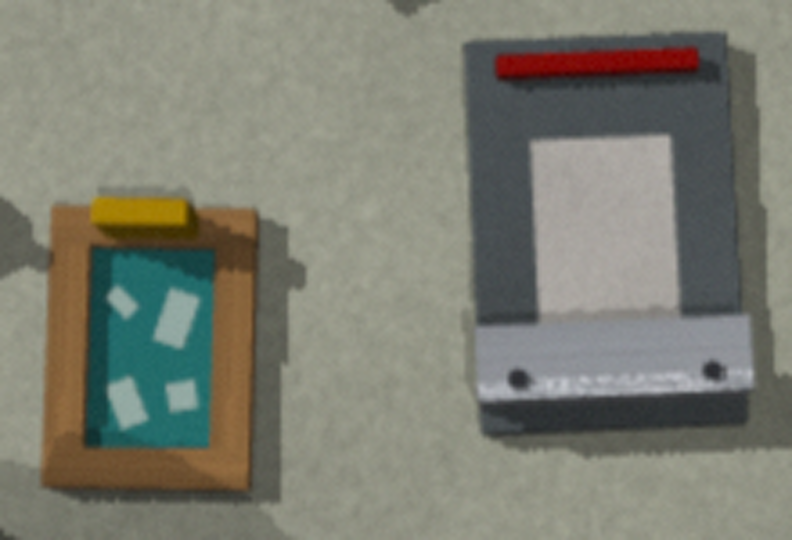

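Run:
```python
from h import *
from scipy.optimize import least_squares
c=bot.capture("top")
def fit(m,p,x0):
    p=np.array(p)/3.6+[154.64,104.64]
    def f(x):
        r=R.from_euler('z',x[2]);return np.concatenate([px(c,r.apply(a)+[x[0],x[1],0])-b for a,b in zip(m,p)])
    s=least_squares(f,x0,x_scale=[100,100,1]);print(np.round(s.x,4),np.round(s.fun,1));return s.x
F=fit([(90,65,15),(90,-65,15),(-90,-65,15),(-90,65,15),(86.5,30,55),(86.5,-30,55)],[(52,207),(258,209),(249,489),(42,486),(92,197),(188,199)],[430,300,0])
B=fit([(128,85,18),(128,-85,18),(-128,85,18),(-128,-85,18),(-66,85,54),(-66,-85,54)],[(465,43),(726,33),(486,435),(748,420),(476,324),(750,314)],[480,60,0])
np.save("F",F);np.save("B",B)
# blue
```

```text
[ 5.208965e+02  3.203068e+02 -1.210000e-02] [-0.1 -0.2 -0.4  0.1  0.1  0.3 -0.1  0.4 -0.1 -0.2  0.5 -0.3]
[5.969653e+02 3.111630e+01 4.920000e-02] [-0.3 -0.7  0.3 -0.9 -1.  -0.1  0.7  0.5  0.   0.9  0.3  0.2]
```

```bash
cat >> h.py <<'E'
F=np.load("F.npy");B=np.load("B.npy")
R0=R.from_matrix(np.array([[0,1,0],[1,0,0],[0,0,-1.]]))
def go(p,r):
    s=bot.observe();r0=R.from_rotvec(s["ee_rot"])
    d=r0.inv().apply(np.array(p)-s["tcp_pos"]);a=(r0.inv()*r).as_rotvec(degrees=True)
    print("shift m",np.round(d/1000,4),"turn",np.round(a,2),"dist",round(np.linalg.norm(d)),"clock",s["clock"])
G=np.array([77.5,0,22.])  # TCP in frame axes when gripping
def frame(hook,yaw,tilt,g=G):  # hook_edge world position -> tool pose
    rf=R.from_euler('z',yaw)*R.from_euler('y',-tilt)
    return np.array(hook)+rf.apply(g+[90,0,0]), rf*R0
E
python3 - <<'E'
from h import *
h=R.from_euler('z',F[2]).apply([-90,0,0])+[F[0],F[1],0]
p,r=frame(h,F[2],0);print(p)
go(p+[0,0,100],r)
E
```

```text
[598.39082136 319.36800804  22.        ]
shift m [-0.4567 -0.1232  0.0831] turn [-4.000e-02  4.000e-02  7.111e+01] dist 480 clock 0.15
```

Emit:
{"name": "arm_command", "arguments": {
  "deltas": [
    [-0.0391, -0.0106, 0.0, 0, 0, 6.1, 0.094],
    [-0.0781, -0.0211, 0.0, 0, 0, 12.2, 0.094],
    [-0.1172, -0.0317, 0.01, 0, 0, 18.3, 0.094],
    [-0.1562, -0.0422, 0.02, 0, 0, 24.4, 0.094],
    [-0.1953, -0.0528, 0.03, 0, 0, 30.5, 0.094],
    [-0.2343, -0.0633, 0.04, 0, 0, 36.6, 0.094],
    [-0.2734, -0.0739, 0.05, 0, 0, 42.7, 0.094],
    [-0.3124, -0.0844, 0.06, 0, 0, 48.8, 0.094],
    [-0.3515, -0.095, 0.07, 0, 0, 54.9, 0.094],
    [-0.3905, -0.1055, 0.08, 0, 0, 61, 0.094],
    [-0.4296, -0.116, 0.083, 0, 0, 67, 0.094],
    [-0.4567, -0.1232, 0.083, 0, 0, 71.1, 0.094]
  ]
}}

```text
clock: 1.15
tcp_pos: [600.7, 316.2, 121.2]
ee_rot: [2.243, 2.198, -0.003]
force: [-0.3, -0.4, 0.4]
opening: 94.3
grip_force: 0.0
```

Run:
```python
from h import *
h=R.from_euler('z',F[2]).apply([-90,0,0])+[F[0],F[1],0]
p,r=frame(h,F[2],0)
go(p,r)
```

```text
shift m [ 0.0034 -0.0023  0.0992] turn [-0.03  0.12 -0.45] dist 99 clock 1.15
```

Emit:
{"name": "arm_command", "arguments": {
  "deltas": [
    [0.0, 0.0, 0.03, 0, 0, 0, 0.094],
    [0, 0, 0.06, 0, 0, 0, 0.094],
    [0, 0, 0.06, 0, 0, 0, 0.094],
    [0, 0, 0.06, 0, 0, 0, 0.094]
  ]
}}

```text
clock: 1.48
tcp_pos: [597.6, 319.3, 61.6]
ee_rot: [-2.234, -2.208, 0.005]
force: [-0.8, 0.9, 1.1]
opening: 94.1
grip_force: 0.0
```

Run:
```python
from h import *
h=R.from_euler('z',F[2]).apply([-90,0,0])+[F[0],F[1],0]
p,r=frame(h,F[2],0)
go(p,r)
```

```text
shift m [0.0001 0.0009 0.0395] turn [-0.14  0.1   0.02] dist 40 clock 1.4833
```

Emit:
{"name": "arm_command", "arguments": {
  "deltas": [
    [0, 0.001, 0.02, 0, 0, 0, 0.094],
    [0, 0.001, 0.039, 0, 0, 0, 0.094],
    [0, 0.001, 0.039, 0, 0, 0, 0.094],
    [0, 0.001, 0.039, 0, 0, 0, 0.05],
    [0, 0.001, 0.039, 0, 0, 0, 0.03],
    [0, 0.001, 0.039, 0, 0, 0, 0.01],
    [0, 0.001, 0.039, 0, 0, 0, 0.005],
    [0, 0.001, 0.039, 0, 0, 0, 0.005],
    [0, 0.001, 0.039, 0, 0, 0, 0.005],
    [0, 0.001, 0.039, 0, 0, 0, 0.005]
  ]
}}

```text
clock: 2.32
tcp_pos: [599.5, 319.7, 23.7]
ee_rot: [2.235, 2.208, 0.0]
force: [-0.9, -0.3, 0.6]
opening: 51.0
grip_force: 0.0
```

Run:
```python
from h import *
s=bot.observe();print(s["opening"],s["grip_force"],s["force"],s["tcp_pos"])
```

```text
50.95349937066302 0.0 [-0.87199904 -0.27085232  0.59629408] [599.49932445 319.71621721  23.68097622]
```

Fingers still closing.

Emit:
{"name": "arm_command", "arguments": {
  "deltas": [
    [0, 0, 0.001, 0, 0, 0, 0.005],
    [0, 0, 0.001, 0, 0, 0, 0.005],
    [0, 0, 0.001, 0, 0, 0, 0.005],
    [0, 0, 0.001, 0, 0, 0, 0.005],
    [0, 0, 0.001, 0, 0, 0, 0.005],
    [0, 0, 0.001, 0, 0, 0, 0.005],
    [0, 0, 0.001, 0, 0, 0, 0.005],
    [0, 0, 0.001, 0, 0, 0, 0.005],
    [0, 0, 0.001, 0, 0, 0, 0.005],
    [0, 0, 0.001, 0, 0, 0, 0.005]
  ]
}}

```text
clock: 3.15
tcp_pos: [599.5, 319.6, 22.4]
ee_rot: [2.235, 2.208, -0.0]
force: [0.4, -0.4, -1.2]
opening: 18.2
grip_force: 30.0
```

Run:
```python
from h import *
s=bot.observe()
h=R.from_euler('z',F[2]).apply([-90,0,0])+[F[0]+1,F[1],0]
p,r=frame(h+[0,0,100],F[2],0);go(p,r)
p,r=frame(h+[0,0,100],F[2],np.radians(12.5));go(p,r)
```

```text
shift m [-0.0003 -0.0001 -0.0996] turn [-0.    0.01  0.01] dist 100 clock 3.15
shift m [-0.0003 -0.0088 -0.1353] turn [-1.25e+01  0.00e+00  1.00e-02] dist 136 clock 3.15
```

Emit:
{"name": "arm_command", "arguments": {
  "deltas": [
    [0, 0, -0.005, 0, 0, 0, 0.005],
    [0, -0.001, -0.02, -1.5, 0, 0, 0.005],
    [0, -0.003, -0.045, -4, 0, 0, 0.005],
    [0, -0.005, -0.075, -7, 0, 0, 0.005],
    [0, -0.007, -0.105, -10, 0, 0, 0.005],
    [0, -0.009, -0.135, -12.5, 0, 0, 0.005],
    [0, -0.009, -0.135, -12.5, 0, 0, 0.005],
    [0, -0.009, -0.135, -12.5, 0, 0, 0.005],
    [0, -0.009, -0.135, -12.5, 0, 0, 0.005]
  ]
}}

```text
clock: 3.9
tcp_pos: [590.1, 319.8, 157.3]
ee_rot: [2.118, 2.094, 0.228]
force: [0.3, 0.2, -1.1]
opening: 18.1
grip_force: 30.0
```

Run:
```python
from h import *
for n in("side",):
    c=bot.capture(n);i=c["color"][...,::-1].copy()
    s=bot.observe();r=R.from_rotvec(s["ee_rot"]);rf=r*R0.inv();o=s["tcp_pos"]-rf.apply(G)
    print(s["opening"],s["grip_force"],rf.as_euler('ZYX',degrees=True))
    i=i[60:260,220:480];i=cv2.resize(i,(780,600),interpolation=cv2.INTER_CUBIC)
    for a in [(90,65,0),(90,-65,0),(-90,-65,0),(-90,65,0),(-90,-65,15),(86.5,-30,55),(86.5,30,55)]:
        q=(px(c,o+rf.apply(a))-[220,60])*3;print(a,q.round());cv2.circle(i,tuple(int(v) for v in q),3,(0,0,255),-1)
    cv2.imwrite("pics/s1.png",i)
```

```text
17.983408767031786 29.999240040779114 [ -0.6830958  -12.42074576  -0.0515235 ]
(90, 65, 0) [378. 240.]
(90, -65, 0) [431. 302.]
(-90, -65, 0) [244. 370.]
(-90, 65, 0) [203. 301.]
(-90, -65, 15) [240. 356.]
(86.5, -30, 55) [404. 234.]
(86.5, 30, 55) [379. 206.]
```

View pics/s1.png

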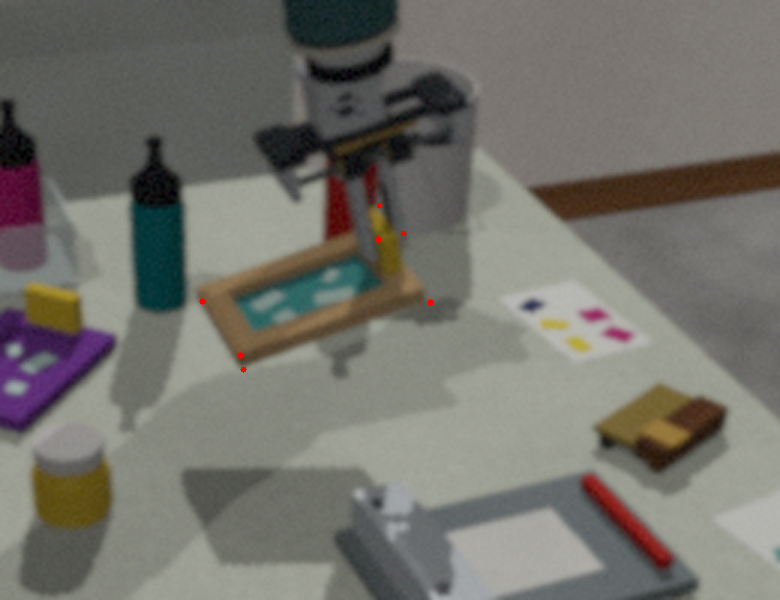

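No sag: the frame is held at ~12.4° as predicted, with corners within ~2 px of prediction. Go above the base.

```bash
cat >> h.py <<'E'
def base(x,z,tilt,y=0,g=G,dyaw=0):
    h=R.from_euler('z',B[2]).apply([x,y,z])+[B[0],B[1],0]
    p,r=frame(h,B[2]+dyaw,np.radians(tilt),g);go(p,r)
E
python3 - <<'E'
from h import *
base(-40,85,12.5)
E
```

```text
shift m [-0.2809  0.1228  0.0415] turn [-0.08  0.81 -3.42] dist 309 clock 3.95
```

Emit:
{"name": "arm_command", "arguments": {
  "deltas": [
    [-0.01, 0.0044, 0.0015, 0, 0, -0.1, 0.005],
    [-0.03, 0.0131, 0.0044, 0, 0.1, -0.4, 0.005],
    [-0.06, 0.0262, 0.0089, 0, 0.2, -0.7, 0.005],
    [-0.092, 0.0402, 0.0136, 0, 0.3, -1.1, 0.005],
    [-0.124, 0.0542, 0.0183, 0, 0.4, -1.5, 0.005],
    [-0.156, 0.0682, 0.023, 0, 0.5, -1.9, 0.005],
    [-0.188, 0.0822, 0.0278, 0, 0.6, -2.3, 0.005],
    [-0.22, 0.0962, 0.0325, -0.1, 0.7, -2.7, 0.005],
    [-0.25, 0.1093, 0.0369, -0.1, 0.8, -3.1, 0.005],
    [-0.27, 0.118, 0.0399, -0.1, 0.8, -3.3, 0.005],
    [-0.281, 0.1228, 0.0415, -0.1, 0.8, -3.4, 0.005],
    [-0.281, 0.1228, 0.0415, -0.1, 0.8, -3.4, 0.005]
  ]
}}

```text
clock: 4.95
tcp_pos: [716.3, 32.6, 142.4]
ee_rot: [2.06, 2.154, 0.235]
force: [-1.0, -0.5, -1.2]
opening: 18.0
grip_force: 30.0
```

Emit:
{"name": "arm_command", "arguments": {
  "deltas": [
    [0, 0, 0, 0, 0, 0, 0.005],
    [0, 0, 0, 0, 0, 0, 0.005]
  ]
}}

```text
clock: 5.12
tcp_pos: [715.5, 38.6, 143.0]
ee_rot: [2.055, 2.161, 0.239]
force: [-0.1, 0.0, -1.8]
opening: 17.9
grip_force: 30.0
```

Run:
```python
from h import *
base(-40,85,12.5)
c=bot.capture("top");d=bot.capture("side")
s=bot.observe();r=R.from_rotvec(s["ee_rot"]);rf=r*R0.inv();o=s["tcp_pos"]-rf.apply(G)
rb=R.from_euler('z',-B[2]);print("hook in base",rb.apply(o+rf.apply([-90,0,0])-[B[0],B[1],0]),rf.as_euler('ZYX'))
out=[]
for c,(u,v,n) in ((c,(265,100,110)),(d,(320,140,150))):
    i=cv2.resize(c["color"][v:v+n,u:u+n,::-1],(400,400),interpolation=cv2.INTER_CUBIC)
    for a in [(-90,-65,15),(-90,65,15),(90,65,15),(90,-65,15)]:
        q=(px(c,o+rf.apply(a))-[u,v])*400/n;print(a,q.round());cv2.circle(i,tuple(int(k) for k in q),2,(0,0,255),-1)
    out.append(i)
cv2.imwrite("pics/t2.png",np.hstack(out))
```

```text
shift m [-0.0016 -0.0001  0.0002] turn [ 0.05 -0.08  0.04] dist 2 clock 5.1167
hook in base [-39.80325316   1.79572185  85.40929314] [ 0.05071776 -0.21952726  0.00118365]
(-90, -65, 15) [327. 282.]
(-90, 65, 15) [106. 293.]
(90, 65, 15) [ 90. -24.]
(90, -65, 15) [316. -33.]
(-90, -65, 15) [196. 258.]
(-90, 65, 15) [127. 179.]
(90, 65, 15) [295. 108.]
(90, -65, 15) [375. 179.]
```

View pics/t2.png

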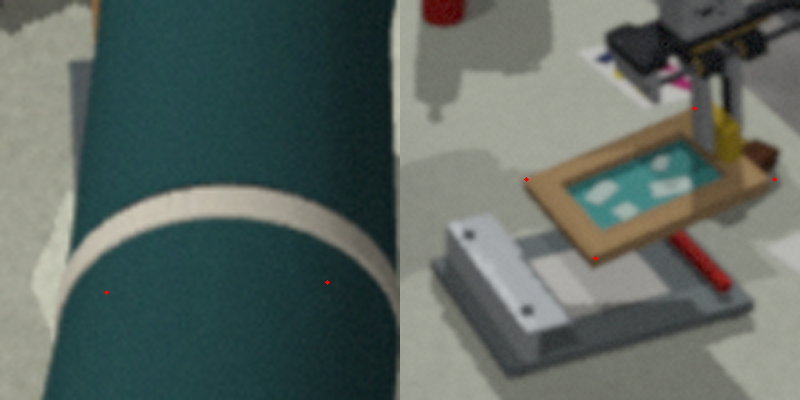

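Run:
```python
from h import *
d=bot.capture("side");rb=R.from_euler('z',B[2])
for a in [(-66,85,54),(-66,-85,54),(128,-85,18),(-128,-85,18),(-128,85,18)]:
    print(a,((px(d,rb.apply(a)+[B[0],B[1],0])-[320,140])*400/150).round())
base(-42,26,12.5)
base(-90,25,12)
```

```text
(-66, 85, 54) [ 93. 215.]
(-66, -85, 54) [179. 321.]
(128, -85, 18) [360. 302.]
(-128, -85, 18) [112. 370.]
(-128, 85, 18) [ 32. 259.]
shift m [-0.0019 -0.0152  0.0579] turn [ 0.09 -0.08  0.08] dist 60 clock 5.2667
shift m [-0.0018 -0.0621  0.0498] turn [ 0.59 -0.08  0.08] dist 80 clock 5.2667
```

Emit:
{"name": "arm_command", "arguments": {
  "deltas": [
    [-0.002, -0.004, 0.015, 0, 0, 0, 0.005],
    [-0.002, -0.008, 0.03, 0, 0, 0, 0.005],
    [-0.002, -0.012, 0.045, 0, 0, 0, 0.005],
    [-0.002, -0.015, 0.058, 0, 0, 0, 0.005],
    [-0.002, -0.015, 0.058, 0, 0, 0, 0.005],
    [-0.002, -0.015, 0.058, 0, 0, 0, 0.005]
  ]
}}

```text
clock: 5.77
tcp_pos: [713.9, 35.6, 83.4]
ee_rot: [2.056, 2.16, 0.238]
force: [0.4, -0.3, -0.9]
opening: 17.9
grip_force: 30.0
```

Run:
```python
from h import *
print(bot.observe()["force"]);base(-42,26,12.5);base(-90,25,12)
```

```text
[ 0.3840894  -0.28869221 -0.94605757]
shift m [ 0.0012 -0.0001 -0.0004] turn [ 0.05 -0.04  0.01] dist 1 clock 5.7667
shift m [ 0.0012 -0.047  -0.0084] turn [ 0.55 -0.04  0.01] dist 48 clock 5.7667
```

Emit:
{"name": "arm_command", "arguments": {
  "deltas": [
    [0.001, -0.005, -0.001, 0, 0, 0, 0.005],
    [0.001, -0.012, -0.002, 0, 0, 0, 0.005],
    [0.001, -0.02, -0.0035, 0, 0, 0, 0.005],
    [0.001, -0.028, -0.005, 0, 0, 0, 0.005],
    [0.001, -0.036, -0.0065, 0.2, 0, 0, 0.005],
    [0.001, -0.043, -0.008, 0.4, 0, 0, 0.005],
    [0.001, -0.047, -0.0084, 0.5, 0, 0, 0.005],
    [0.001, -0.047, -0.0084, 0.5, 0, 0, 0.005],
    [0.001, -0.047, -0.0084, 0.5, 0, 0, 0.005]
  ]
}}

```text
clock: 6.52
tcp_pos: [666.5, 33.9, 81.8]
ee_rot: [2.06, 2.164, 0.23]
force: [0.1, 0.8, -1.2]
opening: 17.5
grip_force: 30.0
```

Run:
```python
from h import *
print(bot.observe()["force"])
for x,z,t in((-90,23,10),(-90,21,6),(-90,20,3),(-90,18.5,0)):base(x,z,t)
d=bot.capture("side")
i=cv2.resize(d["color"][150:300,310:485,::-1],(700,600),interpolation=cv2.INTER_CUBIC)
s=bot.observe();r=R.from_rotvec(s["ee_rot"]);rf=r*R0.inv();o=s["tcp_pos"]-rf.apply(G)
for a in [(-90,-65,15),(-90,65,15),(90,65,15),(90,-65,15)]:
    q=(px(d,o+rf.apply(a))-[310,150])*4;cv2.circle(i,tuple(int(k) for k in q),2,(0,0,255),-1)
cv2.imwrite("pics/s3.png",i)
```

```text
[ 0.06748158  0.76803363 -1.18780499]
shift m [ 0.0006 -0.0002  0.0082] turn [ 2.12 -0.04 -0.02] dist 8 clock 6.5167
shift m [0.0006 0.0001 0.0219] turn [ 6.12 -0.04 -0.02] dist 22 clock 6.5167
shift m [ 0.0006 -0.0001  0.0317] turn [ 9.12 -0.04 -0.01] dist 32 clock 6.5167
shift m [ 0.0006 -0.0009  0.042 ] turn [ 1.212e+01 -4.000e-02 -1.000e-02] dist 42 clock 6.5167
```

View pics/s3.png

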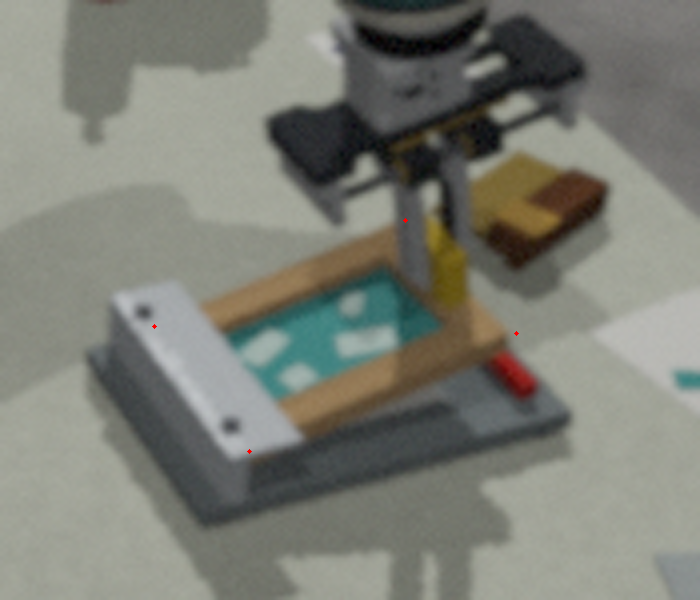

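The plain edge is under the lip with the grip end raised and roughly centred. Now swing down gradually.

Emit:
{"name": "arm_command", "arguments": {
  "deltas": [
    [0, 0, 0.004, 1, 0, 0, 0.005],
    [0, 0, 0.0082, 2.1, 0, 0, 0.005],
    [0, 0, 0.0118, 3.1, 0, 0, 0.005],
    [0, 0, 0.015, 4.1, 0, 0, 0.005],
    [0, 0, 0.0185, 5.1, 0, 0, 0.005],
    [0, 0, 0.0219, 6.1, 0, 0, 0.005],
    [0, 0, 0.025, 7.1, 0, 0, 0.005],
    [0, 0, 0.0283, 8.1, 0, 0, 0.005],
    [0, 0, 0.0317, 9.1, 0, 0, 0.005],
    [0, 0, 0.0317, 9.1, 0, 0, 0.005]
  ]
}}

```text
clock: 7.4
tcp_pos: [673.2, 34.2, 49.8]
ee_rot: [2.142, 2.25, 0.057]
force: [-0.3, 0.5, -1.3]
opening: 17.8
grip_force: 30.0
```

Run:
```python
from h import *
print(bot.observe()["force"])
for x,z,t in((-90,19,1),(-90,18.3,0)):base(x,z,t)
```

```text
[-0.34155726  0.45154404 -1.34057926]
shift m [0.0006 0.0005 0.0059] turn [ 1.88 -0.03 -0.  ] dist 6 clock 7.4
shift m [0.0006 0.0007 0.0095] turn [ 2.88 -0.03 -0.  ] dist 10 clock 7.4
```

Emit:
{"name": "arm_command", "arguments": {
  "deltas": [
    [0, 0.0002, 0.003, 0.9, 0, 0, 0.005],
    [0, 0.0004, 0.006, 1.9, 0, 0, 0.005],
    [0, 0.0006, 0.0085, 2.5, 0, 0, 0.005],
    [0, 0.0007, 0.0095, 2.9, 0, 0, 0.005],
    [0, 0.0007, 0.0095, 2.9, 0, 0, 0.005],
    [0, 0.0007, 0.0095, 2.9, 0, 0, 0.005],
    [0, 0.0007, 0.0095, 2.9, 0, 0, 0.005]
  ]
}}

```text
clock: 7.98
tcp_pos: [674.2, 34.2, 41.3]
ee_rot: [2.166, 2.274, 0.003]
force: [0.3, -0.2, -0.9]
opening: 18.0
grip_force: 30.0
```

Run:
```python
from h import *
print(bot.observe()["force"])
base(-90,18,0)
```

```text
[ 0.30625279 -0.16770328 -0.91134884]
shift m [0.0007 0.0002 0.0013] turn [ 0.11 -0.04 -0.02] dist 1 clock 7.9833
```

Still ~1 mm off the bed; ease down until contact shows.

Emit:
{"name": "arm_command", "arguments": {
  "deltas": [
    [0, 0, 0.001, 0.1, 0, 0, 0.005],
    [0, 0, 0.002, 0.1, 0, 0, 0.005],
    [0, 0, 0.002, 0.1, 0, 0, 0.005],
    [0, 0, 0.002, 0.1, 0, 0, 0.005]
  ]
}}

```text
clock: 8.32
tcp_pos: [674.3, 34.3, 40.4]
ee_rot: [-2.166, -2.275, -0.002]
force: [-7.1, -0.1, 15.2]
opening: 17.7
grip_force: 30.0
```

Contact. Ease back slightly and release.

Emit:
{"name": "arm_command", "arguments": {
  "deltas": [
    [0, 0, -0.0005, 0, 0, 0, 0.005],
    [0, 0, -0.0007, 0, 0, 0, 0.005],
    [0, 0, -0.0007, 0, 0, 0, 0.03],
    [0, 0, -0.0007, 0, 0, 0, 0.05],
    [0, 0, -0.0007, 0, 0, 0, 0.05],
    [0, 0, -0.0007, 0, 0, 0, 0.05],
    [0, 0, -0.0007, 0, 0, 0, 0.05],
    [0, 0, -0.0007, 0, 0, 0, 0.05],
    [0, 0, -0.0007, 0, 0, 0, 0.05],
    [0, 0, -0.0007, 0, 0, 0, 0.05]
  ]
}}

```text
clock: 9.15
tcp_pos: [674.2, 34.3, 39.8]
ee_rot: [-2.166, -2.275, -0.001]
force: [-0.4, 0.4, 0.8]
opening: 49.7
grip_force: 0.0
```

Retract upward, then over to the left (+y) to clear the top camera's view.

Emit:
{"name": "arm_command", "arguments": {
  "deltas": [
    [0, 0, -0.015, 0, 0, 0, 0.05],
    [0, 0, -0.04, 0, 0, 0, 0.05],
    [0, 0, -0.08, 0, 0, 0, 0.05],
    [0, 0, -0.12, 0, 0, 0, 0.05],
    [0.03, 0, -0.15, 0, 0, 0, 0.05],
    [0.07, 0, -0.15, 0, 0, 0, 0.05],
    [0.11, 0, -0.15, 0, 0, 0, 0.05],
    [0.15, 0, -0.15, 0, 0, 0, 0.05],
    [0.19, 0, -0.15, 0, 0, 0, 0.05],
    [0.23, 0, -0.15, 0, 0, 0, 0.05],
    [0.27, 0, -0.15, 0, 0, 0, 0.05],
    [0.3, 0, -0.15, 0, 0, 0, 0.05]
  ]
}}

```text
clock: 10.15
tcp_pos: [658.5, 337.8, 191.4]
ee_rot: [-2.163, -2.277, -0.003]
force: [1.1, -0.1, -0.6]
opening: 50.1
grip_force: 0.0
```

Run:
```python
from h import *
c=bot.capture("top");d=bot.capture("side");print(bot.observe()["clock"])
rf=R.from_euler('z',B[2]);o=[B[0],B[1],18]
out=[]
for c,(u,v,n) in ((c,(265,100,130)),(d,(320,150,150))):
    i=cv2.resize(c["color"][v:v+n,u:u+n,::-1],(400,400),interpolation=cv2.INTER_CUBIC)
    for a in [(90,65,15),(90,-65,15),(-40,65,15),(-40,-65,15)]:
        q=(px(c,o+rf.apply(a))-[u,v])*400/n;print(a,q.round());cv2.circle(i,tuple(int(k) for k in q),2,(0,0,255),-1)
    out.append(i)
cv2.imwrite("pics/t4.png",np.hstack(out))
```

```text
10.25
(90, 65, 15) [85. 91.]
(90, -65, 15) [260.  83.]
(-40, 65, 15) [ 94. 263.]
(-40, -65, 15) [270. 255.]
(90, 65, 15) [243. 183.]
(90, -65, 15) [316. 259.]
(-40, 65, 15) [126. 211.]
(-40, -65, 15) [192. 292.]
```

View pics/t4.png

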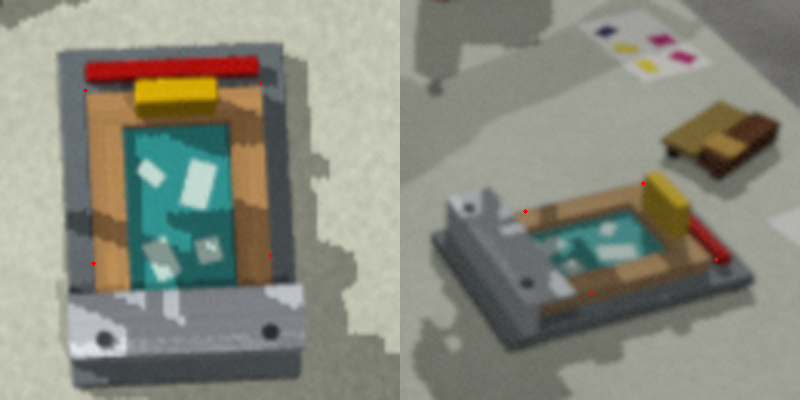

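Frame lies flat, square and centred to about 2 mm, hook edge at about x = −93 mm. Hand in.

```bash
python3 -c "
from workcell import bot
print(bot.sign_off())"
```

```text
the job is handed in; nothing more can be done
None
```

The yellow-grip frame is loaded in the base: it was hooked under the lip while tilted, swung down under control and released. It lies flat about 2 mm off the centre line, the blue-grip frame was not touched, and the job was handed in at about 10 s; no verdict was returned.

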